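# Bring the handcart wheel's valve to the top

### The job

The handcart wheel on the leaning bench stand has to be stopped with its valve stem (green cap) at the very top of the wheel's slope, in line with the red pointer, ready for the pump. With your fingertips push the wheel round by its spokes, in either direction and in as many pushes as it takes, then take the hand away and leave the wheel standing there. Keep off the tyre, which is freshly glued, and off the valve stem, and leave everything else on the bench where it is.

Things in the scene. Friction and masses are not known exactly. Their poses are not given: they have to be found in the camera images.
- stand: fixed wooden stand carrying the wheel. Origin: underside of its base board, below the wheel's centre, which is 140 mm up. x level, away from the robot (plus yaw), y left, z up. The wheel leans, its face up and away from the robot: its axle points out of the face along (0.574, 0, 0.819) of the stand, uphill in its plane (towards the robot) is (-0.819, 0, 0.574). Base board x -185 to 140, y -250 to 250, 20 thick
- crossbar (a point): middle of the level steel bar in front of the hub, along the stand's y, 20 mm wide (10 uphill and 10 downhill of the axle), faces 34 and 46 mm out from the wheel's mid-plane. A finger in a gap cannot pass it, so the wheel takes several pushes. A like bar lies behind, 36 to 48 mm back of the mid-plane. Both end at wooden cheeks, 18 thick, x -65 to 65, y = +-180 of the stand, 200 mm high
- hub (a point): fixed point on the axle at mid-depth of the spokes, 11 mm out of the face from the wheel's mid-plane; axes are those of the stand. The steel hub is 48 mm across and its face is 25 mm out from the mid-plane
- wheel (a joint): turn of the wheel, rad; 0 or any multiple of 2 pi puts the valve at the top. Positive is anticlockwise looking at the wheel's face (its top goes towards the stand's -y). No stops. Stiff, steady friction (0.35 Nm: about 6 N at a spoke 60 mm from the axle), balanced, stays where it is left. Starts with the valve in the lower part
- spokes: five white spokes turning with the wheel, 12 mm wide, 4 to 18 mm out from the mid-plane, from radius 24 (hub) to 108 mm (rim), at 36, 108, 180, 252 and 324 degrees from the valve. Origin on the axle at the mid-plane; x points from the axle to the valve, z out of the face. The gaps are open through to the rear bar
- tyre: black tyre, turning with the wheel: outer radius 150, inner 118 mm, 18 mm to each side of the mid-plane, on a blue rim (radius 108 to 118, up to 17 mm out). A green dot on its face marks the valve. Freshly glued, not to be touched. Origin and axes as the spokes'
- valve: brass stem with green cap, 12 mm thick, from the rim inwards to radius 85 mm, 8 mm out from the mid-plane; not to be touched. Origin on the axle, axes as the spokes'. A fingertip within about 65 mm of the axle passes inside it
- valve_cap (a point): centre of the green cap, 92 mm from the axle
- top_mark (a point): fixed point of the stand where the green cap's centre is when the valve is exactly at the top; the red pointer, on a post on the robot's side of the wheel, stands further uphill, 9 mm clear of the tyre
- grease_tin: bystander, to be left alone: small tin, 44 mm across, 50 tall, standing on the left strip of the stand's base board; origin at its underside
- wrench: bystander, to be left alone: spanner 150 mm long lying on the right strip of the stand's base board; origin at its underside
- glue: bystander, to be left alone: white bottle with red cap, 50 mm across, 130 tall, on the bench left of the stand; origin at its underside
- screwdriver: bystander, to be left alone: red-handled screwdriver 180 mm long, lying on the bench left of the stand; origin at its underside
- offcut: bystander, to be left alone: wooden block 100 x 50 x 35 mm on the bench right of the stand; origin at its underside
- tape: bystander, to be left alone: roll of black tape, 90 mm across, 20 high, on the bench right of the stand; origin at its underside

How it is judged:
By the outcome, as a careful person would: the job done as asked, in the order asked, and still so for the second after the job is handed in, with the robot touching nothing.
It also fails if it takes over 58 s, if anything falls off the work surface, if the arm or the gripper's body presses on something with over 40 N, if the wrist force passes 120 N, or if a joint passes its speed limit or range.

### The arm

A 6-joint arm with a two-finger parallel gripper is mounted at the origin on the work surface. World frame = base frame: x ahead of the robot, y to its left, z up, the work surface at z = 0. Lengths are in mm, angles in rad, forces in N, time in s.
With the tool pointing down it reaches from about 375 to 925 mm from the base axis. Payload 5.7 kg.
Tool frame: the origin (TCP) lies on the centre line of the jaws, within the pads' length; the fingertips stand manip.tips_ahead ahead of it and the grasp point (between the pads) lies 11 mm behind it (manip.tips_ahead is the distance from the TCP to the fingertips, in mm); z points along the fingers, y is the line along which they close (so a half turn about z gives the same grasp; the last joint's range is limited). The gripper opens to 85 mm and grips with 20 to 120 N. Pads are 22 mm wide; open, the fingers measure 114 mm over their backs; the gripper's body (76 mm by 85 mm) begins 54 mm behind the grasp point. The pads swing forward as they close: fully open they stand 13 mm farther back than shut.
Start: joints at [-1.234, 0.359, 1.51, -0, 1.272, -0.115], TCP at [261.933, -539.774, 239.267] pointing down, gripper open.
Joint ranges: [-2.97, 2.97], [-1.01, 2.36], [0.21, 2.38], [-0.96, 4.11], [0.2, 2.71], [-2.98, 2.98]. Speed limits (rad/s): [2.39, 2.39, 3.14, 3.14, 3.14, 3.14].

### API

Orientations are given as [roll, pitch, yaw] about the fixed x, y, z axes, in that order (R = Rz(yaw) Ry(pitch) Rx(roll)).
In Python, from rig import sensors, vision, manip gives the robot as it stands.
- The arm moves only by the tool drive_tool, never from a script. Its argument "targets" is a list of rows, each a list of 6 numbers: the shift along the tool's x, y, z in cm, then the turn, a rotation vector about the tool's x, y, z in degrees. In form: [[tx, ty, tz, wx, wy, wz], ...]. A call has 1 to 20 rows; each row is the pose to reach, as a shift and turn from the pose commanded when the call began, along the tool's axes at that moment; what a row does not reach only later rows make up. A row lasts 1/10 s, in which the tool goes at most 50 mm and 8.59 degrees, less where a joint would pass 70% of its speed; a pose out of reach is approached as far as the arm can. A call with a gripper value outside its range is refused whole. "gripper" is the closure, from -1 (fully open) to 1 (shut), set as the call begins (left out, the last holds). The fingers move at their own pace and stop on an object; "grip_force" is the grip in N (left out, the last holds). Time passes only in rows, so rows that repeat a pose let the fingers close. It gives the time, the measured TCP pose, the force, the opening and the grip force at its end, in the units of the state.
- sensors.get_obs(): the state, without advancing time (a new reading comes with each control period).
- vision.grab_frame(name): name is "side" or "top"; returns a dict with "frame" (400x640x3 uint8, red, green, blue), "camera_matrix" (3x3 intrinsics, pixels), "extrinsics" (4x4, takes a point from world to camera coordinates). Camera axes: x right, y up, looking along -z (the intrinsics and any distortion apply to the point x, -y, -z); pixel columns grow to the right and rows downward; lengths in mm; the calibration is good to about 2 mm. A picture is of the moment at which its call begins. There is no depth.
- manip.sign_off(): hands the job in; it is judged then, once.
The state is a dict: "time_s": time; "joints": joint angles; "dq": joint speeds; "effort": joint torques, N m; "eef_pos": TCP position; "orientation": TCP orientation; "ft_force": force on the tool from outside, world axes, zero at the start; "moment": the same for the moment, N m; "finger_gap": finger opening in mm; "grasp_force": force on a finger pad.
Only numpy, scipy, OpenCV 4.12 (cv2) and the standard library are available. Lean on these libraries where they do the work, as an engineer would, in place of code of your own. Each camera call takes 0.05 s, during which the arm holds its last target. There are 200 camera calls.

## Working session

There is one attempt and no reset: what is moved stays moved. The work goes in short steps, Python scripts to look and compute and a tool call to move; the robot and the scene stay as the last step left them, time stands still between calls to the robot, and variables do not carry over. Pictures are saved under pics/ and viewed, at most 10 in all, crops included, and the job is handed in when it is done.

Besides the shell and the picture viewer there is one more tool, called after ">>>" as name([rows], argument=value, ...), one row to a line, values as JSON. drive_tool: Moves the arm, as the interface text tells. Its arguments: {"type":"object","properties":{"targets":{"type":"array"},"gripper":{"type":"number"},"grip_force":{"type":"number"}},"required":["targets"]}

```bash
ls; mkdir -p pics; python3 - <<'E'
from rig import sensors, vision, manip
import cv2
o=sensors.get_obs(); print(o, manip.tips_ahead)
for n in ("top","side"):
    f=vision.grab_frame(n); cv2.imwrite(f"pics/{n}0.png",f["frame"][:,:,::-1]); print(n,f["camera_matrix"],f["extrinsics"],[k for k in f])
E
```

```text
pics
{'time_s': 0.0, 'joints': array([-1.23410175e+00,  3.59470811e-01,  1.51146096e+00, -2.03007433e-05,
        1.27250250e+00, -1.15104810e-01]), 'dq': array([ 8.58708800e-05,  1.71883760e-04, -1.22201287e-03,  1.64730680e-04,
        7.13482365e-05,  5.14930089e-04]), 'effort': array([-1.04943894e-03, -5.27624524e+01, -2.78618610e+01, -3.44690816e-04,
        1.29281366e-02,  7.40539150e-06]), 'eef_pos': array([ 261.70832638, -539.15748312,  238.46307955]), 'orientation': array([-3.13976099e+00, -1.92246869e-04,  4.51805197e-01]), 'ft_force': array([0.55375371, 0.18141659, 0.18798222]), 'moment': array([ 0.04856699, -0.0035648 , -0.01369971]), 'grasp_force': 0.0, 'finger_gap': 85.80866327851466} 8.0
top [[516.87643662   0.         318.73276153]
 [  0.         516.87643662 200.92542721]
 [  0.           0.           1.        ]] [[-1.38488635e-03 -9.99949952e-01  9.90837809e-03  4.15085363e+01]
 [ 9.83203783e-01  4.46780942e-04  1.82510605e-01 -5.27552114e+02]
 [-1.82505897e-01  9.99471127e-03  9.83153957e-01 -1.43385906e+03]
 [ 0.00000000e+00  0.00000000e+00  0.00000000e+00  1.00000000e+00]] ['frame', 'camera_matrix', 'extrinsics']
side [[381.01002655   0.         317.70860202]
 [  0.         381.01002655 205.80885691]
 [  0.           0.           1.        ]] [[ 9.32828590e-01 -3.60022940e-01  1.46391312e-02 -4.63535123e+02]
 [ 2.62635222e-01  7.07186377e-01  6.56437483e-01 -2.57612734e+02]
 [-2.46685146e-01 -6.08498900e-01  7.54238375e-01 -1.00279169e+03]
 [ 0.00000000e+00  0.00000000e+00  0.00000000e+00  1.00000000e+00]] ['frame', 'camera_matrix', 'extrinsics']
```

View pics/top0.png

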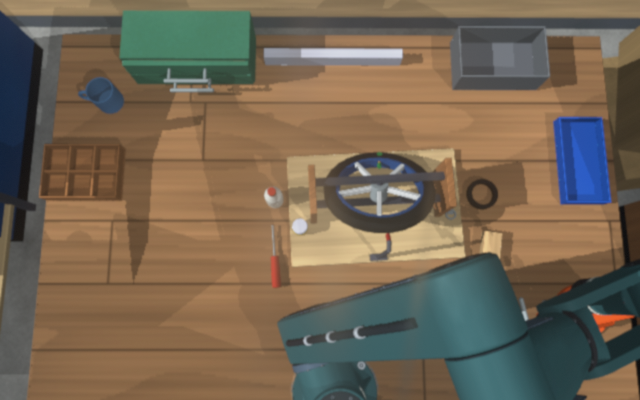

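View pics/side0.png

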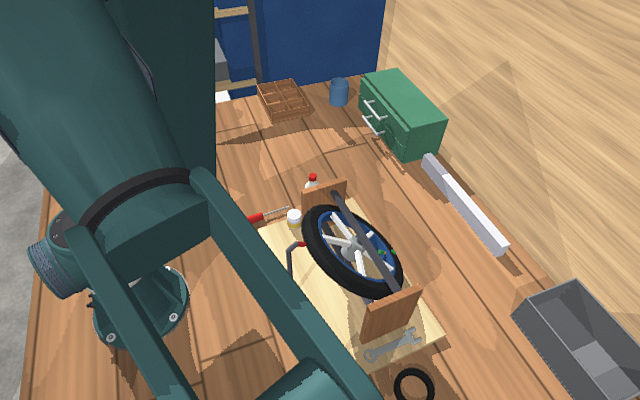

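The top view shows the wheel's hub near (378,188) and the green valve near (380,160), at the bottom (far side). The red pointer is near (388,245). In the side view the hub is near (352,245) and the green cap near (383,252). I'll zoom in on both.

```bash
python3 - <<'E'
import cv2,numpy as np
a=cv2.imread("pics/top0.png")[140:280,270:480]; a=cv2.resize(a,None,fx=3.5,fy=3.5,interpolation=cv2.INTER_CUBIC); 
cv2.imwrite("pics/c_top.png",a)
b=cv2.imread("pics/side0.png")[160:370,230:450]; b=cv2.resize(b,None,fx=2.8,fy=2.8,interpolation=cv2.INTER_CUBIC)
cv2.imwrite("pics/c_side.png",b); print(a.shape,b.shape)
E
```

```text
(490, 735, 3) (588, 616, 3)
```

View pics/c_top.png

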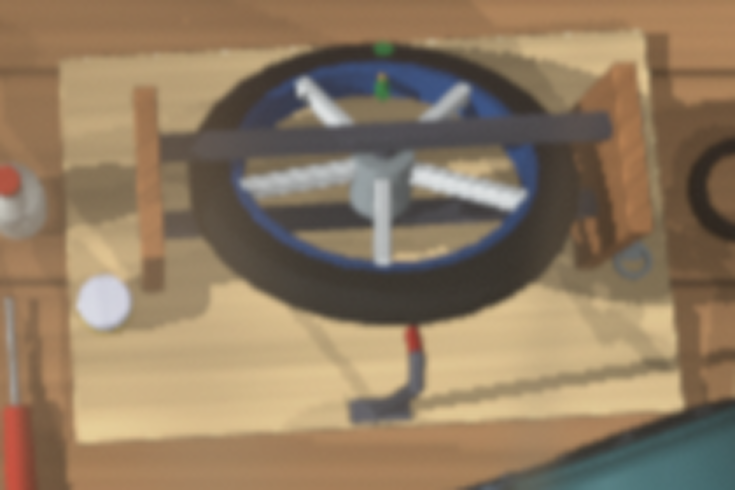

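View pics/c_side.png

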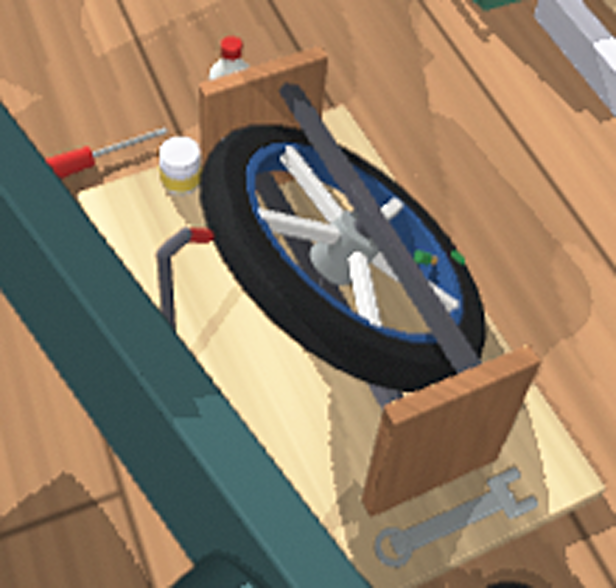

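The crops show the board's corners, the cheeks, the spokes and the cap, so I can fit the stand pose and wheel angle together.

```bash
cat > h.py <<'E'
import numpy as np
from scipy.optimize import least_squares
from scipy.spatial.transform import Rotation as R
N=np.array([.5736,0,.8192]);U=np.array([-.8192,0,.5736]);Y=np.array([0,1.,0])
C=np.array([0,0,140.])
K={'top':np.array([[516.876,0,318.733],[0,516.876,200.925],[0,0,1]]),'side':np.array([[381.01,0,317.709],[0,381.01,205.809],[0,0,1]])}
E={'top':np.array([[-1.38488635e-03,-9.99949952e-01,9.90837809e-03,4.15085363e+01],[9.83203783e-01,4.46780942e-04,1.82510605e-01,-5.27552114e+02],[-1.82505897e-01,9.99471127e-03,9.83153957e-01,-1.43385906e+03]]),
'side':np.array([[9.32828590e-01,-3.60022940e-01,1.46391312e-02,-4.63535123e+02],[2.62635222e-01,7.07186377e-01,6.56437483e-01,-2.57612734e+02],[-2.46685146e-01,-6.08498900e-01,7.54238375e-01,-1.00279169e+03]])}
def proj(cam,p):
    q=E[cam][:,:3]@p+E[cam][:,3]; q=q*[1,-1,-1]; q=K[cam]@q; return q[:2]/q[2]
def wp(r,ang,h):  # wheel-plane point, ang from top, positive ccw seen from face
    return C+h*N+r*(np.cos(ang)*U-np.sin(ang)*Y)
def world(p,s): 
    c,d=np.cos(s[2]),np.sin(s[2]); return np.array([c*p[0]-d*p[1]+s[0],d*p[0]+c*p[1]+s[1],p[2]])
E
cat > fit.py <<'E'
from h import *
def T(a): return (np.array(a)+.5)/3.5-.5+[270,140]
def S(a): return (np.array(a)+.5)/2.8-.5+[230,160]
fx=[('top',(140,250,20),T((60,60))),('top',(140,-250,20),T((643,30))),('top',(-185,-250,20),T((683,408))),('top',(-185,250,20),T((77,441))),
('side',(140,-250,20),S((608,490))),('side',(65,-189,200),S((541,352))),('side',(-65,-189,200),S((391,420))),('side',(65,189,200),S((327,52))),('side',(-65,189,200),S((200,90)))]
D=np.pi/180
wf=[('top',92,0,8,T((382,88))),('side',92,0,8,S((424,258))),('top',108,180*D,11,T((383,264))),('top',105,252*D,11,T((243,184))),('top',105,108*D,11,T((524,200))),('side',105,252*D,11,S((264,215))),('side',105,180*D,11,S((265,215)))]
# rims: use cap, dot and the uphill spoke in top view
wf=wf[:5]
def res(s):
    r=[proj(c,world(np.array(p,float),s))-q for c,p,q in fx]
    r+=[proj(c,world(wp(rr,s[3]+a,h),s))-q for c,rr,a,h,q in wf]
    return np.concatenate(r)
f=least_squares(res,[560,-100,0.03,3.1],loss='soft_l1'); print(f.x,np.round(res(f.x).reshape(-1,2),1))
for n,a in(('hub',C+11*N),('C',C)): print(n,world(a,f.x))
E
python3 fit.py
```

```text
[ 5.43555942e+02 -1.20083310e+02  5.27952350e-02  3.02647150e+00] [[ -0.4  -1.3]
 [  0.2  -1.1]
 [  0.3  -0.2]
 [ -0.4  -0.3]
 [ -0.5   0.1]
 [  0.1   4.1]
 [  0.8   2.7]
 [ -2.6  -2.3]
 [ -1.1  -2.2]
 [ -0.4  -0.3]
 [ -1.1  -0.1]
 [  0.7  -0.2]
 [ 78.3   3.2]
 [-77.9  -3.5]]
hub [ 549.85675042 -119.75034817  149.0112    ]
C [ 543.55594186 -120.08331025  140.        ]
```

```bash
sed -i "s/^fx=\(.*\)$/fx=\1/; s/252\*D,11,T((243/108*D,11,T((243/; s/108\*D,11,T((524/252*D,11,T((524/" fit.py
sed -i "s/^D=/fx=fx[:5]\nD=/" fit.py; python3 fit.py
cat >> h.py <<'E'
S0=None
def toolR(s): return R.from_euler('z',s[2])*R.from_matrix(np.c_[-U,-Y,-N])
def pose(r,phi,tip,s,ta=8):  # TCP for fingertips at height tip, polar r,phi(deg)
    return world(wp(r,np.radians(phi),tip+ta),s)
def rows(P,Q,s):  # shifts cm for world targets Q from tool pose P (pos, Rotation)
    T=toolR(s); rv=np.degrees((P[1].inv()*T).as_rotvec())
    return [np.round(np.r_[P[1].inv().apply(q-P[0])/10,rv],2).tolist() for q in Q]
E
python3 - <<'E'
exec(open('fit.py').read())
from rig import sensors
o=sensors.get_obs(); P=(o['eef_pos'],R.from_euler('xyz',o['orientation']))
print(pose(60,30,90,f.x),rows(P,[pose(60,30,90,f.x)],f.x))
np.save('s.npy',f.x)
E
```

```text
[ 5.42964696e+02 -1.20285232e+02  5.42004428e-02  3.00165503e+00] [[-0.4 -1. ]
 [ 0.2 -1. ]
 [ 0.4 -0.1]
 [-0.3  0.1]
 [-0.6  0.1]
 [ 0.4 -0. ]
 [-0.9  0.6]
 [-0.2  0. ]
 [ 2.2  0.6]
 [-2.1 -0.6]]
hub [ 549.26502998 -119.9434168   149.0112    ]
C [ 542.96469553 -120.28523249  140.        ]
[ 5.42964696e+02 -1.20285232e+02  5.42004428e-02  3.00165503e+00] [[-0.4 -1. ]
 [ 0.2 -1. ]
 [ 0.4 -0.1]
 [-0.3  0.1]
 [-0.6  0.1]
 [ 0.4 -0. ]
 [-0.9  0.6]
 [-0.2  0. ]
 [ 2.2  0.6]
 [-2.1 -0.6]]
hub [ 549.26502998 -119.9434168   149.0112    ]
C [ 542.96469553 -120.28523249  140.        ]
[ 558.21579334 -149.50192516  250.0867303 ] [[43.69, -22.12, -1.11, 6.87, -34.52, 22.09]]
```

>>> drive_tool([
  [0, 0, -5, 0, 0, 0],
  [2, -1, -10, 0, 0, 2],
  [6, -3, -12, 1, -3, 4],
  [10, -5, -13, 2, -8, 6],
  [14, -7, -13, 3, -13, 9],
  [18, -9, -13, 4, -18, 12],
  [22, -11, -13, 5, -23, 15],
  [26, -13, -13, 6, -28, 18],
  [30, -15, -13, 6.9, -34.5, 22.1],
  [34, -17, -12, 6.9, -34.5, 22.1],
  [38, -19, -11, 6.9, -34.5, 22.1],
  [41, -21, -9, 6.9, -34.5, 22.1],
  [43.7, -22.1, -6, 6.9, -34.5, 22.1],
  [43.7, -22.1, -3, 6.9, -34.5, 22.1],
  [43.7, -22.1, -1.1, 6.9, -34.5, 22.1],
  [43.7, -22.1, -1.1, 6.9, -34.5, 22.1],
  [43.7, -22.1, -1.1, 6.9, -34.5, 22.1],
], gripper=1, grip_force=30)

```text
time_s: 1.8
eef_pos: [558.4, -150.2, 250.3]
orientation: [3.141, 0.611, 0.053]
ft_force: [0.3, -0.2, 0.5]
finger_gap: 0.1
grasp_force: 0.0
```

```bash
cat > look.py <<'E'
import sys,cv2,numpy as np
from rig import vision
n=sys.argv[1]; 
a=vision.grab_frame('top')['frame'][130:270,270:480,::-1]; b=vision.grab_frame('side')['frame'][140:340,250:450,::-1]
a=cv2.resize(a,(600,400),interpolation=cv2.INTER_CUBIC); b=cv2.resize(b,(400,400),interpolation=cv2.INTER_CUBIC)
cv2.imwrite(f'pics/{n}.png',cv2.resize(np.hstack([a,b]),(800,320)))
E
python3 look.py hov; python3 - <<'E'
from h import *
from rig import sensors
s=np.load('s.npy'); o=sensors.get_obs(); P=(o['eef_pos'],R.from_euler('xyz',o['orientation']))
print(rows(P,[pose(60,30,t,s) for t in (90,2)],s))
E
```

```text
[[0.02, -0.11, 0.17, 0.05, -0.14, -0.09], [-0.0, -0.12, 8.97, 0.05, -0.14, -0.09]]
```

View pics/hov.png

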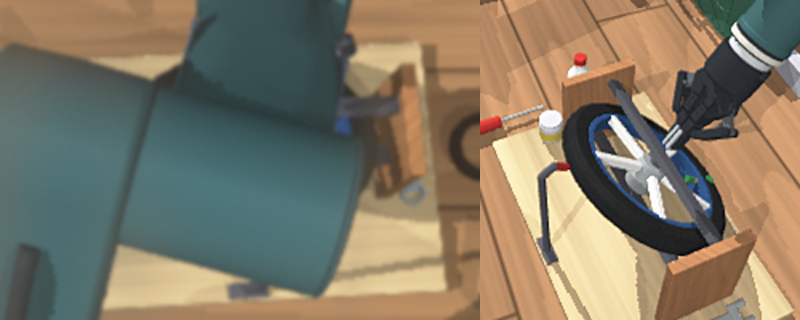

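The hover view shows the closed fingertips at about side pixel (370,231), above the wheel and clear of the bar. I'll compare that with the projection and plan push 1.

```bash
python3 - <<'E'
from h import *
from rig import sensors
s=np.load('s.npy'); o=sensors.get_obs(); P=(o['eef_pos'],R.from_euler('xyz',o['orientation']))
print(proj('side',P[0]+8*P[1].as_matrix()[:,2]))
for r in rows(P,[pose(60,30,2,s)]+[pose(60,p,2,s) for p in range(25,-66,-5)],s): print(r[:3])
E
```

```text
[366.98263624 231.31771902]
[-0.0, -0.12, 8.97]
[-0.24, -0.58, 8.97]
[-0.45, -1.06, 8.97]
[-0.6, -1.56, 8.97]
[-0.72, -2.07, 8.97]
[-0.79, -2.59, 8.97]
[-0.81, -3.12, 8.96]
[-0.79, -3.64, 8.96]
[-0.72, -4.16, 8.96]
[-0.61, -4.67, 8.96]
[-0.45, -5.17, 8.96]
[-0.25, -5.65, 8.96]
[-0.01, -6.12, 8.96]
[0.27, -6.56, 8.96]
[0.59, -6.97, 8.96]
[0.94, -7.36, 8.97]
[1.33, -7.72, 8.97]
[1.74, -8.03, 8.97]
[2.18, -8.32, 8.97]
[2.65, -8.56, 8.97]
```

>>> drive_tool([
  [0, -0.1, 3, 0, 0, 0],
  [0, -0.1, 5.5, 0, 0, 0],
  [0, -0.1, 7.5, 0, 0, 0],
  [0, -0.1, 9, 0, 0, 0],
  [0, -0.1, 9, 0, 0, 0],
])

```text
time_s: 2.4
eef_pos: [505.9, -152.2, 176.7]
orientation: [3.141, 0.611, 0.053]
ft_force: [0.0, -0.5, -0.0]
finger_gap: 0.3
grasp_force: 0.0
```

>>> drive_tool([
  [-0.24, -0.5, 0, 0, 0, 0],
  [-0.45, -0.95, 0, 0, 0, 0],
  [-0.6, -1.45, 0, 0, 0, 0],
  [-0.72, -1.95, 0, 0, 0, 0],
  [-0.79, -2.5, 0, 0, 0, 0],
  [-0.81, -3.0, 0, 0, 0, 0],
  [-0.79, -3.55, 0, 0, 0, 0],
  [-0.72, -4.05, 0, 0, 0, 0],
  [-0.6, -4.55, 0, 0, 0, 0],
  [-0.45, -5.05, 0, 0, 0, 0],
  [-0.25, -5.55, 0, 0, 0, 0],
  [0, -6.0, 0, 0, 0, 0],
  [0.27, -6.45, 0, 0, 0, 0],
  [0.59, -6.85, 0, 0, 0, 0],
  [0.94, -7.25, 0, 0, 0, 0],
  [1.33, -7.6, 0, 0, 0, 0],
  [1.74, -7.9, 0, 0, 0, 0],
  [2.1, -8.15, 0, 0, 0, 0],
  [2.2, -8.2, 0, 0, 0, 0],
  [2.2, -8.2, 0, 0, 0, 0],
])

```text
time_s: 4.4
eef_pos: [519.8, -70.0, 164.3]
orientation: [3.138, 0.613, 0.052]
ft_force: [-3.3, -4.5, 1.7]
finger_gap: -0.1
grasp_force: 2.1
```

>>> drive_tool([
  [-0.6, 0.5, 0, 0, 0, 0],
  [-0.6, 0.5, -2, 0, 0, 0],
  [-0.6, 0.5, -6, 0, 0, 0],
  [-0.6, 0.5, -10, 0, 0, 0],
  [-0.6, 0.5, -14, 0, 0, 0],
  [-0.6, 0.5, -14, 0, 0, 0],
])

```text
time_s: 5.0
eef_pos: [600.0, -70.0, 286.5]
orientation: [3.138, 0.6, 0.053]
ft_force: [0.3, 0.8, -0.3]
finger_gap: 0.1
grasp_force: 0.0
```

```bash
python3 look.py p1; python3 - <<'E'
from h import *
from rig import sensors
s=np.load('s.npy'); o=sensors.get_obs(); P=(o['eef_pos'],R.from_euler('xyz',o['orientation']))
def m(q): q=np.array(q); return (q-[250,140])*1.6+[480,0]
for t in range(85,110,4): print(t,m(proj('side',world(wp(92,np.radians(t),8),s))),m(proj('side',world(wp(134,np.radians(t),18),s))))
E
```

```text
85 [673.0107374  217.64819323] [690.13210059 236.90044333]
89 [675.93703846 217.86752027] [694.42557082 237.10044662]
93 [678.68975129 217.84229145] [698.43072532 236.92440486]
97 [681.25566059 217.57613219] [702.12924126 236.38142126]
101 [683.62314182 217.07414878] [705.50582648 235.48297241]
105 [685.78218187 216.34281283] [708.54817455 234.24262797]
109 [687.72437844 215.38983737] [711.24687683 232.67576326]
```

View pics/p1.png

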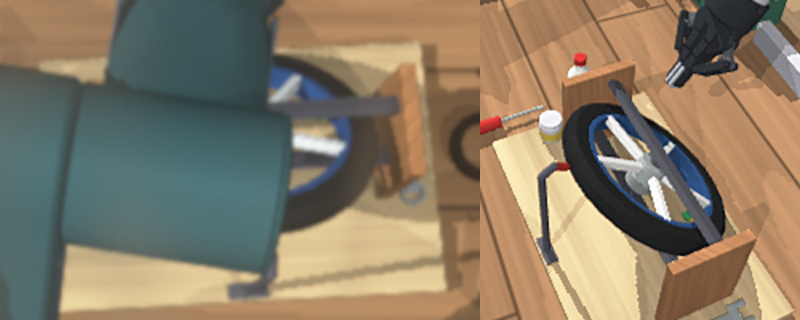

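The cap shows at about (687,215) in this composite, next to the bar, so the wheel is at roughly 100 to 107 degrees. I'll measure it by green detection.

```bash
cat > ang.py <<'E'
from h import *
import cv2
from rig import vision
s=np.load('s.npy')
for n in ('side','top'):
    im=vision.grab_frame(n)['frame']; hsv=cv2.cvtColor(im,cv2.COLOR_RGB2HSV)
    m=cv2.inRange(hsv,(45,100,40),(75,255,255)); 
    k,l,st,ce=cv2.connectedComponentsWithStats(m)
    c0=proj(n,world(C,s))
    for i in range(1,k):
        if np.linalg.norm(ce[i]-c0)<80 and st[i,4]>=3:
            for r,h,nm in((92,8,'cap'),(134,18,'dot')):
                t=np.arange(0,360,.25); d=[np.linalg.norm(proj(n,world(wp(r,np.radians(a),h),s))-ce[i]) for a in t]
                j=np.argmin(d); 
                if d[j]<5: print(n,nm,'ang',t[j],'err',round(d[j],1),'area',st[i,4],ce[i])
E
python3 ang.py
```

```text
side cap ang 106.25 err 0.6 area 22 [378.77272727 274.5       ]
```

```bash
python3 - <<'E'
from h import *
from rig import sensors
s=np.load('s.npy'); o=sensors.get_obs(); P=(o['eef_pos'],R.from_euler('xyz',o['orientation']))
for r in rows(P,[pose(60,238,70,s),pose(60,238,2,s)]+[pose(60,p,2,s) for p in range(235,110,-5)],s): print(r)
E
```

```text
[6.8, -0.33, 6.91, 0.01, 0.06, -0.02]
[6.81, -0.33, 13.71, 0.01, 0.06, -0.02]
[7.07, -0.16, 13.71, 0.01, 0.06, -0.02]
[7.48, 0.16, 13.71, 0.01, 0.06, -0.02]
[7.87, 0.51, 13.71, 0.01, 0.06, -0.02]
[8.22, 0.9, 13.71, 0.01, 0.06, -0.02]
[8.54, 1.31, 13.71, 0.01, 0.06, -0.02]
[8.82, 1.76, 13.71, 0.01, 0.06, -0.02]
[9.06, 2.22, 13.71, 0.01, 0.06, -0.02]
[9.26, 2.7, 13.71, 0.01, 0.06, -0.02]
[9.42, 3.2, 13.71, 0.01, 0.06, -0.02]
[9.54, 3.71, 13.71, 0.01, 0.06, -0.02]
[9.6, 4.23, 13.71, 0.01, 0.06, -0.02]
[9.63, 4.75, 13.71, 0.01, 0.06, -0.02]
[9.6, 5.28, 13.71, 0.01, 0.06, -0.02]
[9.54, 5.8, 13.71, 0.01, 0.06, -0.02]
[9.42, 6.31, 13.71, 0.01, 0.06, -0.02]
[9.27, 6.81, 13.71, 0.01, 0.06, -0.02]
[9.07, 7.29, 13.71, 0.01, 0.06, -0.02]
[8.82, 7.76, 13.71, 0.01, 0.06, -0.02]
[8.54, 8.2, 13.71, 0.01, 0.06, -0.02]
[8.22, 8.61, 13.71, 0.01, 0.06, -0.02]
[7.87, 9.0, 13.71, 0.01, 0.06, -0.02]
[7.48, 9.35, 13.71, 0.01, 0.06, -0.02]
[7.07, 9.67, 13.71, 0.01, 0.06, -0.02]
[6.63, 9.95, 13.71, 0.01, 0.06, -0.02]
[6.16, 10.19, 13.71, 0.01, 0.06, -0.02]
```

>>> drive_tool([
  [3.5, -0.3, 2, 0, 0, 0],
  [6.8, -0.3, 5, 0, 0, 0],
  [6.8, -0.3, 7, 0, 0, 0],
  [6.8, -0.3, 7, 0, 0, 0],
  [6.8, -0.3, 9, 0, 0, 0],
  [6.8, -0.3, 11, 0, 0, 0],
  [6.8, -0.3, 12.5, 0, 0, 0],
  [6.8, -0.3, 13.7, 0, 0, 0],
  [6.8, -0.3, 13.7, 0, 0, 0],
  [6.8, -0.3, 13.7, 0, 0, 0],
])

```text
time_s: 6.2
eef_pos: [573.6, -68.5, 131.5]
orientation: [3.14, 0.609, 0.053]
ft_force: [0.7, 0.7, -0.1]
finger_gap: 0.2
grasp_force: 0.0
```

>>> drive_tool([
  [0.27, 0.15, 0, 0, 0, 0],
  [0.68, 0.45, 0, 0, 0, 0],
  [1.07, 0.8, 0, 0, 0, 0],
  [1.42, 1.2, 0, 0, 0, 0],
  [1.74, 1.6, 0, 0, 0, 0],
  [2.02, 2.05, 0, 0, 0, 0],
  [2.26, 2.5, 0, 0, 0, 0],
  [2.46, 3.0, 0, 0, 0, 0],
  [2.62, 3.5, 0, 0, 0, 0],
  [2.74, 4.0, 0, 0, 0, 0],
  [2.8, 4.55, 0, 0, 0, 0],
  [2.83, 5.05, 0, 0, 0, 0],
  [2.8, 5.6, 0, 0, 0, 0],
  [2.74, 6.1, 0, 0, 0, 0],
  [2.62, 6.6, 0, 0, 0, 0],
  [2.47, 7.1, 0, 0, 0, 0],
  [2.27, 7.6, 0, 0, 0, 0],
  [2.02, 8.05, 0, 0, 0, 0],
  [1.75, 8.5, 0, 0, 0, 0],
  [1.75, 8.5, 0, 0, 0, 0],
])

```text
time_s: 8.2
eef_pos: [592.8, -151.8, 120.8]
orientation: [-3.141, 0.609, 0.054]
ft_force: [-0.9, 4.0, -1.7]
finger_gap: -0.1
grasp_force: 1.6
```

```bash
python3 ang.py; python3 look.py p2;python3 - <<'E'
from h import *
from rig import sensors
s=np.load('s.npy'); o=sensors.get_obs(); P=(o['eef_pos'],R.from_euler('xyz',o['orientation']))
for r in rows(P,[pose(60,p,2,s) for p in range(150,110,-4)],s): print(r)
E
```

```text
side cap ang 11.0 err 5.0 area 31 [327.93548387 253.09677419]
side dot ang 17.5 err 1.5 area 31 [327.93548387 253.09677419]
side cap ang 17.5 err 2.5 area 16 [336.5625 251.875 ]
top dot ang 15.75 err 0.2 area 5 [400.8 218.6]
[0.16, -0.42, 0.17, -0.01, -0.09, -0.01]
[-0.06, -0.07, 0.17, -0.01, -0.09, -0.01]
[-0.31, 0.27, 0.17, -0.01, -0.09, -0.01]
[-0.58, 0.59, 0.17, -0.01, -0.09, -0.01]
[-0.87, 0.89, 0.17, -0.01, -0.09, -0.01]
[-1.18, 1.17, 0.17, -0.01, -0.09, -0.01]
[-1.51, 1.43, 0.17, -0.01, -0.09, -0.01]
[-1.85, 1.67, 0.17, -0.01, -0.09, -0.01]
[-2.22, 1.87, 0.17, -0.01, -0.09, -0.01]
[-2.59, 2.06, 0.17, -0.01, -0.09, -0.01]
```

View pics/p2.png

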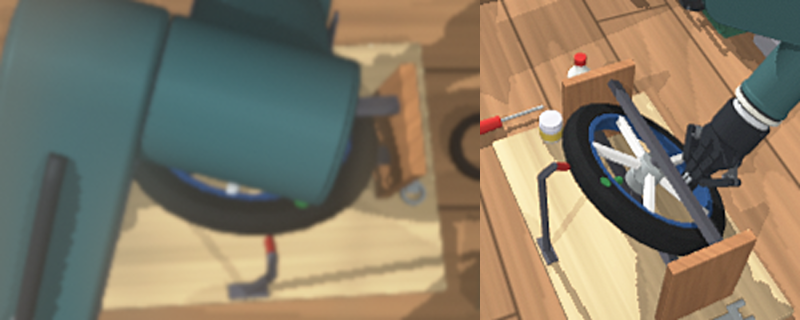

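The cap and dot are now near the top. The dot is at side (328,253), which puts the wheel at about 17 degrees. I'll continue slowly.

>>> drive_tool([
  [-0.15, 0.15, 0, 0, 0, 0],
  [-0.3, 0.3, 0, 0, 0, 0],
  [-0.43, 0.45, 0, 0, 0, 0],
  [-0.58, 0.6, 0, 0, 0, 0],
  [-0.7, 0.73, 0, 0, 0, 0],
  [-0.7, 0.73, 0, 0, 0, 0],
  [-0.7, 0.73, 0, 0, 0, 0],
])

```text
time_s: 9.1
eef_pos: [587.2, -159.3, 124.7]
orientation: [-3.141, 0.609, 0.054]
ft_force: [1.8, 5.7, -0.8]
finger_gap: 0.2
grasp_force: 2.3
```

```bash
python3 ang.py
```

```text
side dot ang 8.5 err 1.7 area 29 [322.72413793 246.        ]
side cap ang 8.75 err 2.4 area 19 [333.05263158 247.57894737]
top dot ang 8.0 err 0.3 area 19 [393.89473684 219.57894737]
```

>>> drive_tool([
  [-0.12, 0.12, 0, 0, 0, 0],
  [-0.24, 0.24, 0, 0, 0, 0],
  [-0.36, 0.34, 0, 0, 0, 0],
  [-0.46, 0.42, 0, 0, 0, 0],
  [-0.46, 0.42, 0, 0, 0, 0],
  [-0.46, 0.42, 0, 0, 0, 0],
])

```text
time_s: 9.8
eef_pos: [583.8, -163.8, 127.1]
orientation: [-3.141, 0.609, 0.054]
ft_force: [1.6, 5.1, -3.1]
finger_gap: 0.2
grasp_force: 2.4
```

```bash
python3 ang.py; cat > ptr.py <<'E'
from h import *
import cv2
from rig import vision
s=np.load('s.npy')
I={n:vision.grab_frame(n)['frame'] for n in('top','side')}
def cen(n,lo,hi,p0,rad,wrap=False):
    hsv=cv2.cvtColor(I[n],cv2.COLOR_RGB2HSV); m=cv2.inRange(hsv,lo,hi)
    if wrap: m|=cv2.inRange(hsv,(172,lo[1],lo[2]),(180,255,255))
    k=np.zeros_like(m); cv2.circle(k,tuple(int(round(v)) for v in p0),rad,255,-1)
    y,x=np.nonzero(m&k); print(n,len(x)); return np.array([x.mean(),y.mean()])
def tri(a,b):
    f=least_squares(lambda p:np.r_[proj('top',p)-a,proj('side',p)-b],world(wp(140,0,18),s)); 
    c,d=np.cos(s[2]),np.sin(s[2]); v=f.x-[s[0],s[1],0]; v=np.array([c*v[0]+d*v[1],-d*v[0]+c*v[1],v[2]])-C
    return np.round([v@U,v@Y,v@N],1), np.round(f.fun,2)
P=world(wp(170,0,0),s); D=world(wp(134,np.radians(3),18),s)
r={n:cen(n,(0,130,80),(6,255,255),proj(n,P),14,True) for n in I}
g={n:cen(n,(45,100,40),(75,255,255),proj(n,D),7) for n in I}
print('pointer U,Y,N',tri(r['top'],r['side']),r); print('dot',tri(g['top'],g['side']),g)
E
python3 ptr.py
```

```text
side dot ang 2.75 err 1.7 area 29 [319.93103448 241.55172414]
side cap ang 3.0 err 2.2 area 22 [331.         244.77272727]
top dot ang 2.5 err 0.4 area 21 [388.80952381 220.0952381 ]
top 19
side 36
top 21
side 27
pointer U,Y,N (array([169.6,   1.2,   1.2]), array([ 0.06, -0.45, -0.39,  0.1 ])) {'top': array([387.57894737, 236.26315789]), 'side': array([301.52777778, 243.72222222])}
dot (array([132.6,  -6.1,  20. ]), array([ 0.09, -0.57, -0.5 ,  0.13])) {'top': array([388.80952381, 220.0952381 ]), 'side': array([319.81481481, 241.62962963])}
```

>>> drive_tool([
  [-0.07, 0.06, 0, 0, 0, 0],
  [-0.14, 0.12, 0, 0, 0, 0],
  [-0.19, 0.16, 0, 0, 0, 0],
  [-0.19, 0.16, 0, 0, 0, 0],
  [-0.19, 0.16, 0, 0, 0, 0],
])

```text
time_s: 10.5
eef_pos: [582.4, -165.4, 128.1]
orientation: [-3.141, 0.609, 0.054]
ft_force: [2.2, 4.7, -3.2]
finger_gap: -0.1
grasp_force: 2.5
```

```bash
python3 ang.py; python3 ptr.py
```

```text
side dot ang 1.0 err 1.5 area 29 [318.96551724 240.27586207]
side cap ang 0.75 err 2.2 area 20 [330.4 243.7]
top dot ang 0.5 err 0.4 area 19 [387.         220.21052632]
top 19
side 36
top 19
side 29
pointer U,Y,N (array([169.6,   1.2,   1.2]), array([ 0.06, -0.45, -0.39,  0.1 ])) {'top': array([387.57894737, 236.26315789]), 'side': array([301.52777778, 243.72222222])}
dot (array([132.4,  -1.7,  19.6]), array([ 0.09, -0.55, -0.48,  0.13])) {'top': array([387.        , 220.21052632]), 'side': array([318.96551724, 240.27586207])}
```

>>> drive_tool([
  [-0.04, 0.03, 0, 0, 0, 0],
  [-0.08, 0.06, 0, 0, 0, 0],
  [-0.08, 0.06, 0, 0, 0, 0],
  [-0.08, 0.06, 0, 0, 0, 0],
])

```text
time_s: 11.1
eef_pos: [581.9, -166.0, 128.6]
orientation: [-3.141, 0.609, 0.054]
ft_force: [2.5, 5.7, -2.6]
finger_gap: -0.0
grasp_force: 2.6
```

>>> drive_tool([
  [0.3, -0.25, 0, 0, 0, 0],
  [0.7, -0.6, 0, 0, 0, 0],
  [0.7, -0.6, -1, 0, 0, 0],
  [0.7, -0.6, -4, 0, 0, 0],
  [0.7, -0.6, -8, 0, 0, 0],
  [0.7, -0.6, -12, 0, 0, 0],
  [0.7, 1, -16, 0, 0, 0],
  [0.7, 5, -20, 0, 0, 0],
  [0.7, 10, -22, 0, 0, 0],
  [0.7, 15, -22, 0, 0, 0],
  [0.7, 20, -22, 0, 0, 0],
  [0.7, 25, -22, 0, 0, 0],
  [0.7, 30, -22, 0, 0, 0],
  [0.7, 35, -22, 0, 0, 0],
  [0.7, 35, -22, 0, 0, 0],
  [0.7, 35, -22, 0, 0, 0],
])

```text
time_s: 12.7
eef_pos: [669.5, -475.1, 283.0]
orientation: [3.116, 0.586, 0.051]
ft_force: [-0.9, 0.3, -0.4]
finger_gap: 0.1
grasp_force: 0.0
```

```bash
python3 ang.py; python3 ptr.py; python3 - <<'E'
import cv2,numpy as np
from rig import vision
a=vision.grab_frame('top')['frame'][140:280,270:480,::-1]; cv2.imwrite('pics/fin.png',cv2.resize(a,None,fx=3.5,fy=3.5,interpolation=cv2.INTER_CUBIC))
E
```

```text
side dot ang 0.0 err 1.6 area 29 [318.62068966 239.55172414]
side cap ang 0.0 err 2.4 area 17 [330.29411765 243.29411765]
top 14
side 35
top 0
side 29
pointer U,Y,N (array([168.8,   1. ,   1.5]), array([ 0.01, -0.09, -0.08,  0.02])) {'top': array([387.64285714, 235.57142857]), 'side': array([301.6, 243.8])}ptr.py:10: RuntimeWarning: Mean of empty slice.
  y,x=np.nonzero(m&k); print(n,len(x)); return np.array([x.mean(),y.mean()])
  ret = ret.dtype.type(ret / rcount)
Traceback (most recent call last):
  File "ptr.py", line 18, in <module>
    print('pointer U,Y,N',tri(r['top'],r['side']),r); print('dot',tri(g['top'],g['side']),g)
                                                                  ~~~^^^^^^^^^^^^^^^^^^^^
  File "ptr.py", line 12, in tri
    f=least_squares(lambda p:np.r_[proj('top',p)-a,proj('side',p)-b],world(wp(140,0,18),s));
ValueError: Residuals are not finite in the initial point.
```

View pics/fin.png

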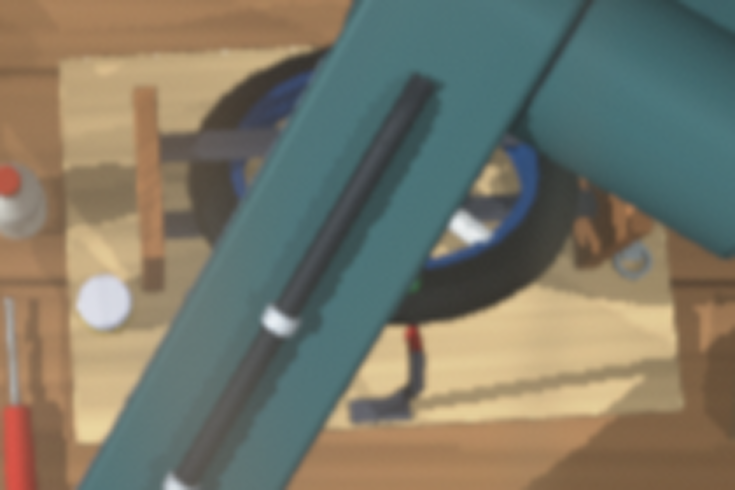

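The arm hides the wheel from the top camera. I'll swing it aside to get a clear check.

>>> drive_tool([
  [-4, 2, 1.8, 0, 0, 0],
  [-8, 4, 3.6, 0, 0, 0],
  [-12, 6, 5.4, 0, 0, 0],
  [-16, 8, 7.2, 0, 0, 0],
  [-20, 10, 9, 0, 0, 0],
  [-24, 12, 10.7, 0, 0, 0],
  [-28, 15, 12.4, 0, 0, 0],
  [-28, 15, 12.4, 0, 0, 0],
  [-28, 15, 12.4, 0, 0, 0],
])

```text
time_s: 13.85
eef_pos: [379.3, -642.0, 338.5]
orientation: [3.116, 0.584, 0.052]
ft_force: [-0.1, 0.7, -0.2]
finger_gap: 0.2
grasp_force: 0.0
```

```bash
python3 ang.py; python3 ptr.py; python3 - <<'E'
import cv2,numpy as np
from rig import vision
a=vision.grab_frame('top')['frame'][140:280,270:480,::-1]; cv2.imwrite('pics/fin2.png',cv2.resize(a,None,fx=3.5,fy=3.5,interpolation=cv2.INTER_CUBIC))
E
```

```text
side dot ang 0.0 err 1.6 area 29 [318.62068966 239.55172414]
side cap ang 0.0 err 2.1 area 16 [330.     243.3125]
top cap ang 359.5 err 0.4 area 6 [383.5 211. ]
top dot ang 359.75 err 0.4 area 21 [386.23809524 220.28571429]
top 0
side 37
top 21
side 29ptr.py:10: RuntimeWarning: Mean of empty slice.
  y,x=np.nonzero(m&k); print(n,len(x)); return np.array([x.mean(),y.mean()])
  ret = ret.dtype.type(ret / rcount)
Traceback (most recent call last):
  File "ptr.py", line 18, in <module>
    print('pointer U,Y,N',tri(r['top'],r['side']),r); print('dot',tri(g['top'],g['side']),g)
                          ~~~^^^^^^^^^^^^^^^^^^^^
  File "ptr.py", line 12, in tri
    f=least_squares(lambda p:np.r_[proj('top',p)-a,proj('side',p)-b],world(wp(140,0,18),s));
ValueError: Residuals are not finite in the initial point.
```

View pics/fin2.png

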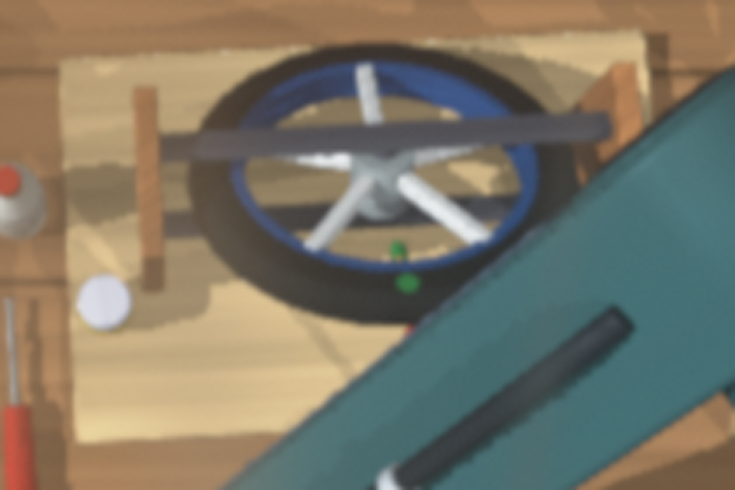

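The clear view shows the cap at crop (398,248) and the dot at (407,283). They line up with the hub and the pointer, and the measured angle is within about 0.5° of zero. The tin, glue and screwdriver are where they were.

```bash
python3 -c "
from rig import manip
print(manip.sign_off())"
```

```text
the job is handed in; nothing more can be done
None
```

The wheel now stands with its valve at the top, in line with the red pointer to within about 0.5° as measured in the images. It took two pushes on the spokes, the hand is clear, and the job was handed in at about 14 s.

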